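# Put the food processor together for chopping

### The arm

A 6-joint arm with a two-finger parallel gripper is mounted at the origin on the work surface. World frame = base frame: x ahead of the robot, y to its left, z up, the work surface at z = 0. Lengths are in m, angles in rad, forces in N, time in s.
With the tool pointing down it reaches from about 0.25 to 0.775 m from the base axis. Payload 4 kg.
Tool frame: the origin (TCP) lies where the fingers leave the gripper's body, on its centre line; the fingertips stand 97 mm ahead of it and the grasp point (between the pads) lies 78 mm ahead of it; z points along the fingers, x is the direction in which the jaws open and shut, and the axes are right-handed (so a half turn about z gives the same grasp; the last joint's range is limited). The gripper opens to 94 mm and grips with 3 to 60 N. Pads are 16 mm wide; open, the fingers measure 119 mm over their backs; the gripper's body (75 mm by 177 mm) begins 78 mm behind the grasp point.
Start: joints at [1.043, 0.087, 1.371, -0, 1.684, -0.103], TCP at [0.227, 0.501, 0.303] pointing down, gripper open.
Joint ranges: [-3.1, 3.1], [-0.76, 2.03], [0.27, 2.55], [-1.08, 4.22], [0.17, 2.65], [-2.57, 2.57]. Speed limits (rad/s): [2.79, 2.79, 3.14, 3.14, 3.14, 3.14].

### API

Orientations are given as [roll, pitch, yaw] about the fixed x, y, z axes, in that order (R = Rz(yaw) Ry(pitch) Rx(roll)).
In Python, from bench import * gives the robot as it stands.
- The arm moves only by the tool jog_arm, never from a script. Its argument "moves" is a list of rows, each a list of 7 numbers: the turn, a rotation vector about the world's x, y, z in rad, then the shift along the world's x, y, z in mm, then the finger opening in mm, from 0 to 94. In form: [[rx, ry, rz, tx, ty, tz, fingers], ...]. A call has 1 to 12 rows; each row shifts and turns the commanded pose from where the row before left it; what a row does not reach is not made up. A row lasts 1/8 s, in which the tool goes at most 62.5 mm and 10.7 degrees, less where a joint would pass 70% of its speed; a pose out of reach is approached as far as the arm can. A call is refused whole if a number of a shift passes 62.5 or a number of a turn 0.188, either way. A call with a gripper value outside its range is refused whole. The fingers move at their own pace and stop on an object; the grip force is fixed at half the most. Time passes only in rows, so rows that do not move let the fingers close. It gives the time, the measured TCP pose, the force and the opening at its end, in the units of the state.
- get_obs(): the state, without advancing time (a new reading comes with each control period).
- snapshot(name): name is "side" or "top" or "wrist"; returns the picture (384x512x3 uint8, red, green, blue); there is no depth.
- get_calibration(name): a dict with "camera_matrix" (3x3 intrinsics, pixels), "k1" (the pictures are not rectified: a ray, as slopes to the right and down, at radius r is drawn at 1 + k1 r^2 times it, then the intrinsics apply), "R" (3x3) and "t" (3): a world point X has camera coordinates R X + t. Camera axes: x right, y down, z forward; pixel columns grow to the right and rows downward; lengths in m; the calibration is good to about 2 mm. A picture is of the moment at which its call begins: read the wrist's pose just before it. get_calibration takes no time and is no camera call; for the wrist camera it gives the pose at the moment of the call.
- close_job(): hands the job in, once; it reports no verdict.
Trained networks look in the newest picture that a camera, given by its name, has taken for a name from the list of things; names that differ only in an ending like _2 or _b are one class to them, and where a whole thing is asked for, a point or a joint stands for the part that bears it (a point fixed in the world has none). Each returns a list of dicts, best first, with "conf" (0 to 1); they miss things now and then, are a little off and sometimes report something else, mostly with a low value. They report only what shows in the picture. A call takes as long as a camera call. They do not tell look-alikes from the thing itself.
- look_for(label, camera): "bbox" ([left, top, right, bottom] in pixels, round what is visible of it).
The state is a dict: "time": time; "joint_positions": joint angles; "qvel": joint speeds; "joint_torque": joint torques, N m; "tool_pos": TCP position; "ee_rot": TCP orientation; "wrist_force": force on the tool from outside, world axes, zero at the start; "wrist_torque": the same for the moment, N m; "width": finger opening in m.
Only numpy, scipy, OpenCV 4.12 (cv2) and the standard library are available. Lean on these libraries where they do the work, as an engineer would, in place of code of your own. Each camera call takes 0.05 s, during which the arm holds its last target.

### The job

Put the food processor together for chopping, one part after another: first the two-winged chopping blade down onto the spindle in the bowl, then the lid fully down on the bowl with its tab over the bowl's handle, then the large hollow pusher into the lid's feed tube until its flange rests on the tube, and last the small pusher into the large one until its flange rests on the rim. The slicing disc is not wanted now: leave it, the mug, the funnel, the canister and the spice jar where they stand.

Things in the scene. Friction and masses are not known exactly. Their poses are not given: they have to be found in the camera images.
- processor: Food processor (mm), fixed: grey motor base (158 dia, 72 high, paddles at -x) with an open clear bowl, 122 dia, 114 inside. Origin: bowl axis at counter level. Bowl floor at z=78, rim at z=150. Spindle 11 dia on the axis up to z=124, tip tapered. Bowl handle along -x to 103 from the axis, 24 wide, top z=147. Seated lid (tab over handle): lid origin at (28,0,142) here, axes parallel.
- blade: Chopping blade (mm), upright: white hub 30 dia, 62 high, closed on top, bored from below 18 dia, 55 deep; two curved steel wings low on two sides, 52 from the axis, below z=24. Origin: hub axis at its foot; z up. Home: foot on the bowl floor, hub over the spindle, any turn; hub top then at 140 above the counter. 90 g.
- lid: Pale grey lid (mm), right way up: plate 128 dia, upright open feed tube off centre. Origin: feed tube axis, at the lowest edge; plate centre 28 along -x. Locating ring under plate z=0-8, 100-106 dia; plate z=8-14 (edge 16.5). Tube 56 outside, 50 inside, flaring from z=49 to its mouth at z=59: 64 outside, 57 inside. Tab on the -x side, 26 wide, to 116 from the origin. 140 g.
- pusher: Large grey pusher, (mm) hollow cup open at the top, upright: tapered body 37 dia at foot, 45 at z=48; flange 68 dia, z=48-53; collar 45 outside, 38 inside, up to the rim at z=82. Inside 78 deep, narrowing to 31. Origin: centre of foot; z up. Home: flange on the feed tube's mouth, origin 11 above the lid's origin on the tube axis, any turn. 90 g.
- small_pusher: Small solid grey pusher (mm), upright: tapered rod 25 dia at foot, 31 at z=62; flange 50 dia, z=62-66; grip knob 23 dia up to z=98. Origin: centre of foot; z up. Home: flange on the large pusher's rim, origin 20 above the large pusher's origin on the same axis, any turn. 60 g.
- slicing_disc: Bystander: flat round steel slicing disc, 100 mm diameter, 4 mm thick, with a white hub of 28 mm diameter up to z = 25 mm in its middle; it lies flat. Origin: centre of its underside.
- mug: Bystander: white ceramic mug, 80 mm diameter, 92 mm high, handle at its +y side. Origin: centre of its foot.
- funnel: Bystander: aluminium funnel standing mouth down, 100 mm diameter and 100 mm high, spout up. Origin: centre of its mouth, at counter level.
- canister: Bystander: white ceramic storage canister with a wooden lid, 100 mm diameter, 144 mm high. Origin: centre of its foot.
- spice_jar: Bystander: small glass jar with a steel cap, 48 mm diameter, 90 mm high. Origin: centre of its foot.
Not all that is in view belongs to the job. What is shaped like the small_pusher but yellow is not meant. What is shaped like the lid but blue is not meant.

How it is judged:
On the way, in this order (a step that is already met when the one before it is completed fails the run):
1. the chopping blade stands on the spindle, down on the bowl's floor, and is let go (x of blade in the frame of processor between -0.008 and 0.008 m and y of blade in the frame of processor between -0.008 and 0.008 m and z of blade in the frame of processor between 0.072 and 0.084 m and angle between blade's own z axis and vertical below 0.1 rad and contact force between the fingers and blade below 0.05 N), for 0.2 s.
2. the lid sits fully down on the bowl with its tab over the handle, and is let go (x of blade in the frame of processor between -0.008 and 0.008 m and y of blade in the frame of processor between -0.008 and 0.008 m and z of blade in the frame of processor between 0.072 and 0.084 m and angle between each of blade, lid's own z axis and vertical below 0.1 rad and x of lid in the frame of processor between 0.02 and 0.036 m and y of lid in the frame of processor between -0.01 and 0.01 m and z of lid in the frame of processor between 0.137 and 0.147 m and angle between the x axis of lid and the x axis of processor, either way round below 0.2 rad and contact force between the fingers and lid below 0.05 N), for 0.2 s.
3. the large pusher hangs in the feed tube with its flange on the tube, and is let go (x of lid in the frame of processor between 0.02 and 0.036 m and y of lid in the frame of processor between -0.01 and 0.01 m and z of lid in the frame of processor between 0.137 and 0.147 m and angle between each of lid, pusher's own z axis and vertical below 0.1 rad and angle between the x axis of lid and the x axis of processor, either way round below 0.2 rad and x of pusher in the frame of lid between -0.008 and 0.008 m and y of pusher in the frame of lid between -0.008 and 0.008 m and z of pusher in the frame of lid between 0.005 and 0.017 m and contact force between the fingers and pusher below 0.05 N), for 0.2 s.
4. the small pusher hangs in the large one with its flange on the rim, and is let go (x of lid in the frame of processor between 0.02 and 0.036 m and y of lid in the frame of processor between -0.01 and 0.01 m and z of lid in the frame of processor between 0.137 and 0.147 m and angle between each of lid, pusher, small_pusher's own z axis and vertical below 0.1 rad and angle between the x axis of lid and the x axis of processor, either way round below 0.2 rad and x of pusher in the frame of lid between -0.008 and 0.008 m and y of pusher in the frame of lid between -0.008 and 0.008 m and z of pusher in the frame of lid between 0.005 and 0.017 m and x of small_pusher in the frame of pusher between -0.008 and 0.008 m and y of small_pusher in the frame of pusher between -0.008 and 0.008 m and z of small_pusher in the frame of pusher between 0.014 and 0.026 m and contact force between the fingers and small_pusher below 0.05 N), for 0.2 s.
At the end, for the whole second after the job is handed in: Blade on the spindle and floor (8 mm sideways, 6 mm in height); lid seated (8 mm along, 10 mm across, 5 mm in height, tab over the handle to 0.2 rad); large pusher home in the feed tube and small pusher home in it (8 mm sideways, 6 mm in height); all upright to 0.1 rad and at rest (x of blade in the frame of processor between -0.008 and 0.008 m and y of blade in the frame of processor between -0.008 and 0.008 m and z of blade in the frame of processor between 0.072 and 0.084 m and angle between each of blade, lid, pusher, small_pusher's own z axis and vertical below 0.1 rad and x of lid in the frame of processor between 0.02 and 0.036 m and y of lid in the frame of processor between -0.01 and 0.01 m and z of lid in the frame of processor between 0.137 and 0.147 m and angle between the x axis of lid and the x axis of processor, either way round below 0.2 rad and x of pusher in the frame of lid between -0.008 and 0.008 m and y of pusher in the frame of lid between -0.008 and 0.008 m and z of pusher in the frame of lid between 0.005 and 0.017 m and x of small_pusher in the frame of pusher between -0.008 and 0.008 m and y of small_pusher in the frame of pusher between -0.008 and 0.008 m and z of small_pusher in the frame of pusher between 0.014 and 0.026 m and linear speed of each of blade, lid, pusher, small_pusher below 0.02 m/s and angular speed of each of blade, lid, pusher, small_pusher below 0.3 rad/s); the robot touches nothing.
It fails at once if the slicing disc is shifted by more than 30 mm (distance of slicing_disc from where it was at the start of the episode above 0.03 m).
It fails at once if the mug is shifted by more than 30 mm (distance of mug from where it was at the start of the episode above 0.03 m).
It fails at once if the funnel is shifted by more than 30 mm (distance of funnel from where it was at the start of the episode above 0.03 m).
It fails at once if the canister is shifted by more than 30 mm (distance of canister from where it was at the start of the episode above 0.03 m).
It fails at once if the spice jar is shifted by more than 30 mm (distance of spice_jar from where it was at the start of the episode above 0.03 m).
It also fails if it takes over 118 s, if anything falls off the work surface, if the arm or the gripper's body presses on something with over 40 N, if the wrist force passes 120 N, or if a joint passes its speed limit or range.

## Working session

There is one attempt and no reset: what is moved stays moved. The work goes in short steps, Python scripts to look and compute and a tool call to move; the robot and the scene stay as the last step left them, time stands still between calls to the robot, and variables do not carry over. Pictures are saved under pics/ and viewed, and the job is handed in when it is done.

Besides the shell and the picture viewer there is one more tool, called after "Emit:" as name([rows], argument=value, ...), one row to a line, values as JSON. jog_arm: Moves the arm, as the interface text tells. Its arguments: {"type":"object","properties":{"moves":{"type":"array","items":{"type":"array","items":{"type":"number"}}}},"required":["moves"]}

```bash
ls; mkdir -p pics
python3 - <<'E'
from bench import *
import cv2
o=get_obs(); print({k:o[k] for k in('time','tool_pos','ee_rot','width','wrist_force')})
for n in('side','top','wrist'):
    im=snapshot(n); cv2.imwrite(f'pics/{n}0.png',im[:,:,::-1])
    c=get_calibration(n); print(n,c)
E
```

```text
pics
{'time': 0.0, 'tool_pos': array([0.22651623, 0.50083102, 0.30152256]), 'ee_rot': array([-3.14133698e+00,  2.17930362e-03,  1.14599092e+00]), 'width': 0.09365927842643118, 'wrist_force': array([-0.40662501,  1.17810431,  0.09070119])}
side {'camera_matrix': array([[416.48006866,   0.        , 261.55445482],
       [  0.        , 416.48006866, 189.71991244],
       [  0.        ,   0.        ,   1.        ]]), 'k1': 0.03662642761794599, 'R': array([[ 0.90723159, -0.42022208,  0.01855356],
       [-0.27454032, -0.62497925, -0.73077257],
       [ 0.31868236,  0.65788626, -0.68236883]]), 't': array([-0.4974304 ,  0.14364045,  1.33018933])}
top {'camera_matrix': array([[365.86736531,   0.        , 245.91431809],
       [  0.        , 365.86736531, 192.26708086],
       [  0.        ,   0.        ,   1.        ]]), 'k1': -0.05512276106604168, 'R': array([[-7.13031584e-03, -9.99973424e-01, -1.52004999e-03],
       [-9.92078521e-01,  7.26465431e-03, -1.25409061e-01],
       [ 1.25416771e-01,  6.13802735e-04, -9.92103955e-01]]), 't': array([-0.02330209,  0.52713203,  1.01846995])}
wrist {'camera_matrix': array([[307.17373438,   0.        , 257.57200698],
       [  0.        , 307.17373438, 193.78902904],
       [  0.        ,   0.        ,   1.        ]]), 'k1': -0.06646788229505213, 'R': array([[ 0.41226334,  0.91106354, -0.00146799],
       [ 0.87767147, -0.39671989,  0.26889797],
       [ 0.24440076, -0.11214519, -0.96316755]]), 't': array([-0.54983735, -0.0298741 ,  0.39134167])}
```

View pics/side0.png

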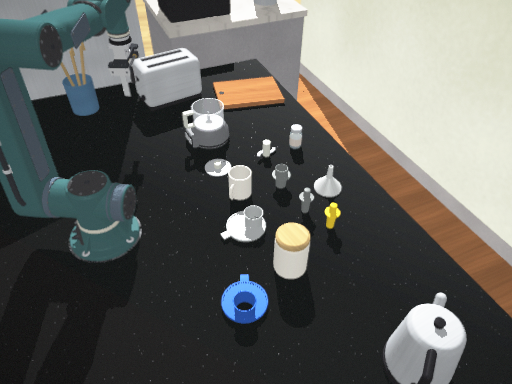

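View pics/top0.png

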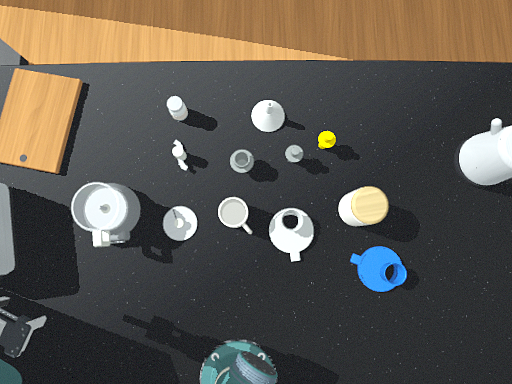

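View pics/wrist0.png

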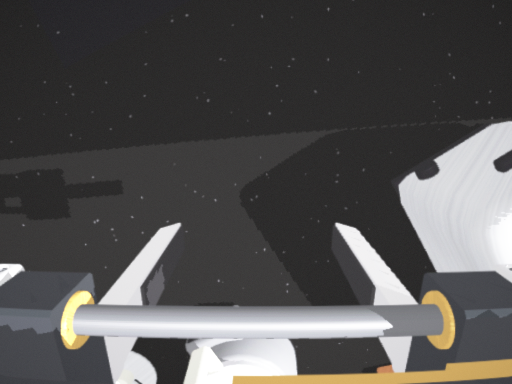

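```bash
cat > h.py <<'E'
from bench import *
import numpy as np, cv2
from scipy.spatial.transform import Rotation as Rn
def proj(c,X):
    X=np.atleast_2d(X); p=X@c['R'].T+c['t']; s=p[:,:2]/p[:,2:]
    s=s*(1+c['k1']*(s**2).sum(1,keepdims=True)); K=c['camera_matrix']
    return s@K[:2,:2].T+K[:2,2]
def ray(c,uv):
    K=c['camera_matrix']; d=(np.array(uv,float)-K[:2,2])/K[0,0]; s=d.copy()
    for _ in range(20): s=d/(1+c['k1']*(s@s))
    return -c['R'].T@c['t'], c['R'].T@np.array([s[0],s[1],1])
def atz(c,uv,z):
    o,d=ray(c,uv); return o+d*(z-o[2])/d[2]
def circ(c,x,y,z,r,n=24):
    a=np.linspace(0,2*np.pi,n,endpoint=False)
    return proj(c,np.c_[x+r*np.cos(a),y+r*np.sin(a),0*a+z])
def drawc(im,c,x,y,z,r,s,off,col=(0,255,0)):
    p=(circ(c,x,y,z,r,60)-off+0.5)*s-0.5
    cv2.polylines(im,[np.round(p*8).astype(int).reshape(-1,1,2)],True,col,1,cv2.LINE_AA,3)
def crop(im,l,t,r,b,s):
    return cv2.resize(im[t:b,l:r,::-1],None,fx=s,fy=s,interpolation=cv2.INTER_CUBIC).copy()
def calw(off=None): return get_calibration('wrist')
def state():
    o=get_obs(); print('t',round(o['time'],2),'tcp',np.round(o['tool_pos']*1000,1),'rpy',np.round(o['ee_rot'],4),'w',round(o['width']*1000,1),'F',np.round(o['wrist_force'],1)); return o
E
python3 - <<'E'
from h import *
c=get_calibration('top'); print('topcam',-c['R'].T@c['t'])
for n in ['processor','blade','lid','pusher','small_pusher','slicing_disc','mug','funnel','canister','spice_jar']:
    for k in look_for(n,'top'):
        b=np.array(k['bbox']); m=(b[:2]+b[2:])/2
        print(n,round(k['conf'],2),b.round(0),'z0',atz(c,m,0).round(3)[:2])
im=cv2.imread('pics/top0.png')[:,:,::-1]
cv2.imwrite('pics/topc1.png',crop(im,60,90,260,240,4)); cv2.imwrite('pics/topc2.png',crop(im,215,120,415,270,4))
E
```

```text
topcam [ 0.395057   -0.02775605  1.07649978]
processor 0.94 [ 71. 180. 142. 246.] z0 [0.473 0.388]
processor 0.36 [165. 211. 196. 244.] z0 [0.429 0.166]
blade 0.5 [173. 142. 189. 172.] z0 [0.64  0.168]
lid 0.91 [350. 248. 406. 292.] z0 [ 0.3  -0.41]
lid 0.84 [269. 208. 314. 260.] z0 [ 0.407 -0.159]
pusher 0.95 [231. 150. 251. 174.] z0 [ 0.622 -0.014]
pusher 0.69 [163. 210. 196. 242.] z0 [0.432 0.169]
small_pusher 0.76 [318. 132. 334. 149.] z0 [ 0.687 -0.271]
small_pusher 0.59 [339. 186. 388. 226.] z0 [ 0.488 -0.376]
small_pusher 0.55 [287. 142. 305. 164.] z0 [ 0.649 -0.179]
slicing_disc 0.67 [162. 209. 200. 241.] z0 [0.435 0.163]
slicing_disc 0.38 [341. 188. 390. 223.] z0 [ 0.489 -0.382]
mug 0.93 [221. 198. 251. 232.] z0 [0.463 0.003]
mug 0.31 [268. 205. 313. 263.] z0 [ 0.407 -0.156]
funnel 0.94 [249.  98. 286. 133.] z0 [ 0.767 -0.095]
funnel 0.18 [164. 208. 200. 243.] z0 [0.435 0.162]
canister 0.77 [340. 187. 386. 226.] z0 [ 0.486 -0.375]
canister 0.58 [250.  99. 282. 133.] z0 [ 0.766 -0.089]
spice_jar 0.84 [169.  98. 184. 118.] z0 [0.793 0.184]
```

View pics/topc1.png

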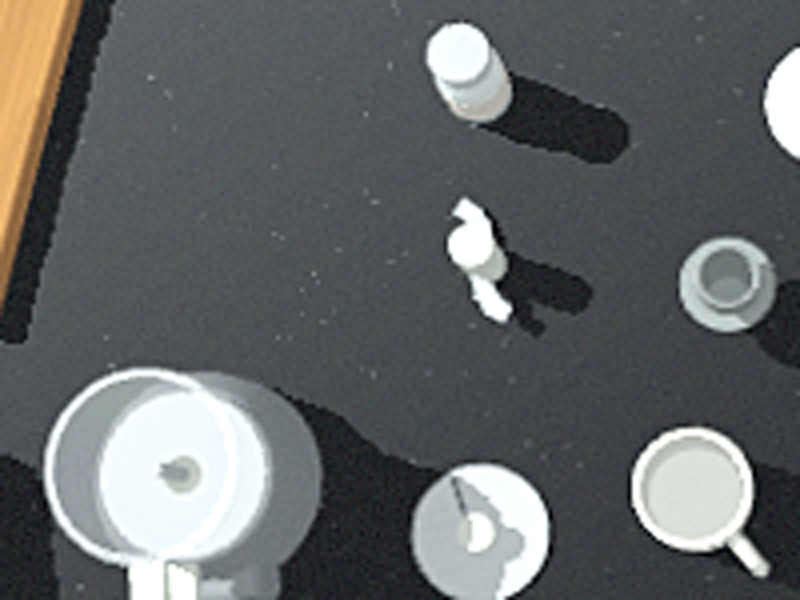

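View pics/topc2.png

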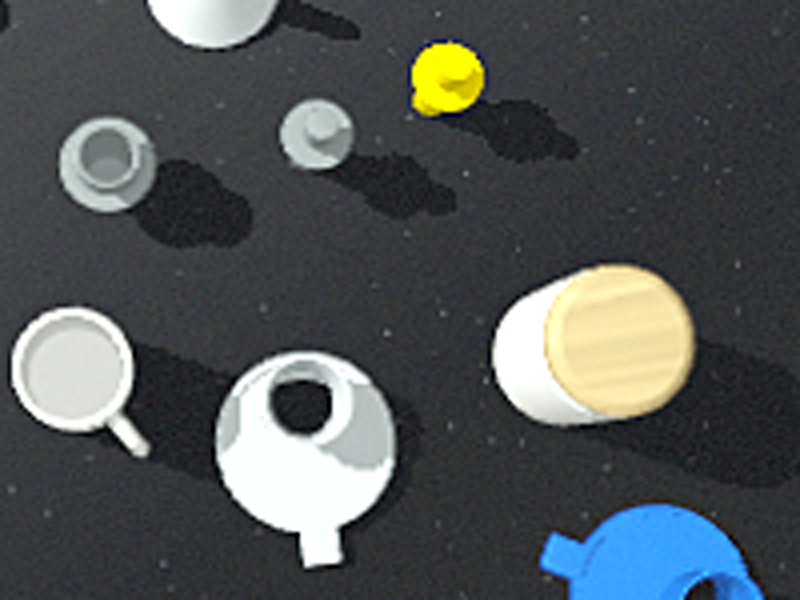

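```bash
cat > est1.py <<'E'
from h import *
c=get_calibration('top')
def p(cx,cy,o,z): return atz(c,[(cx+.5)/4-.5+o[0],(cy+.5)/4-.5+o[1]],z)[:2]
o1=(60,90);o2=(215,120)
E=dict(blade=p(471,245,o1,.062),proc=p(142,467,o1,.15),proc_fl=p(183,474,o1,.124),pusher=p(108,165,o2,.05),small=p(317,134,o2,.065),lidplate=p(306,441,o2,.0155),lidtab=p(322,566,o2,.012),lidmouth=p(302,403,o2,.059),disc=p(481,532,o1,.002),mug=p(73,370,o2,.092))
for k,v in E.items(): print(k,v.round(4))
h=p(150,580,o1,.147); print('handle',h, p(196,580,o1,.147))
E
python3 est1.py
```

```text
blade [0.6434 0.1669]
proc [0.4785 0.36  ]
proc_fl [0.4761 0.3432]
pusher [ 0.6154 -0.0155]
small [ 0.6335 -0.1636]
lidplate [ 0.4187 -0.1569]
lidtab [ 0.3292 -0.167 ]
lidmouth [ 0.4441 -0.1494]
disc [0.4425 0.1675]
mug [0.4658 0.0084]
handle [0.40644059 0.35309817] [0.40637971 0.32325827]
```

```bash
cat > ov.py <<'E'
from h import *
import sys
def ov(imf,cam,out,box,s,circs,pts=(),c=None):
    c=c or get_calibration(cam); im=crop(cv2.imread(imf)[:,:,::-1],*box,s)
    cols=[(0,255,0),(0,0,255),(255,0,255),(0,165,255),(255,255,0)]
    for i,k in enumerate(circs): drawc(im,c,*k,s,np.array(box[:2]),cols[i%5])
    for q in pts:
        u=(proj(c,q)[0]-box[:2]+.5)*s; cv2.drawMarker(im,tuple(int(v) for v in u),(0,0,255),0,8,1)
    cv2.imwrite(out,im)
E
python3 - <<'E'
from ov import *
x,y=.478,.354
P=[(x,y,.15,.061),(x,y,.078,.057),(x,y,.124,.0055),(x,y,.072,.079),(x,y,.15,.057)]
ov('pics/top0.png','top','pics/o1.png',(60,160,160,260),6,P)
ov('pics/side0.png','side','pics/o2.png',(160,80,260,180),6,P)
E
```

```text
(no output)
```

View pics/o1.png

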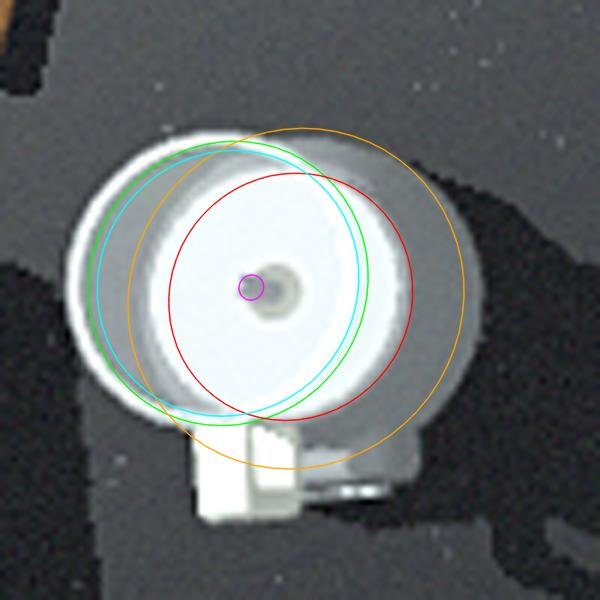

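View pics/o2.png

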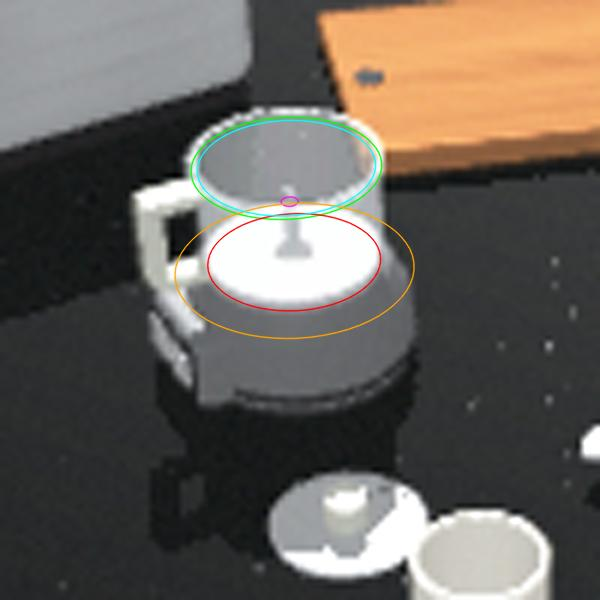

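```bash
python3 - <<'E'
from ov import *
x,y=.479,.3605
P=[(x,y,.15,.063),(x,y,.078,.057),(x,y,.124,.0055),(x,y,.072,.079),(x-.097,y,.147,.012),(x-.097,y,.147,.001)]
ov('pics/top0.png','top','pics/o1.png',(60,160,160,260),6,P)
ov('pics/side0.png','side','pics/o2.png',(160,80,260,180),6,P)
E
python3 -c "
import cv2,numpy as np
cv2.imwrite('pics/o12.png',cv2.resize(np.hstack([cv2.imread('pics/o1.png'),cv2.imread('pics/o2.png')]),(800,400)))"
```

```text
(no output)
```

View pics/o12.png

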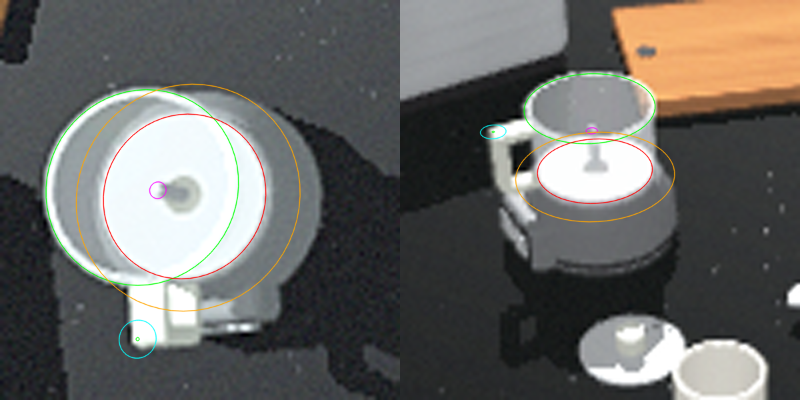

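```bash
python3 - <<'E'
from ov import *
def both(tag,circs,ctr,half=30,pts=()):
    fs=[]
    for cam in('top','side'):
        c=get_calibration(cam); u=proj(c,ctr)[0].round().astype(int)
        l,t=max(u[0]-half,0),max(u[1]-half,0)
        f=f'pics/_{cam}.png'; ov(f'pics/{cam}0.png',cam,f,(l,t,l+2*half,t+2*half),400//(2*half),circs,pts); fs.append(cv2.resize(cv2.imread(f),(400,400)))
    cv2.imwrite(f'pics/{tag}.png',np.hstack(fs))
x,y=.6434,.1669
both('ob',[(x,y,.062,.015),(x,y,0,.015),(x,y,.024,.052)],(x,y,.03))
x,y=.6154,-.0155
both('op',[(x,y,.0505,.034),(x,y,.082,.0225),(x,y,0,.0185)],(x,y,.03))
x,y=.6335,-.1636
both('os',[(x,y,.064,.025),(x,y,.098,.0115),(x,y,0,.0125)],(x,y,.03))
px,py=.4187,-.1569
a=np.arctan2(.01,.0895);x,y=px+.028*np.cos(a),py+.028*np.sin(a); print(a,x,y)
both('ol',[(px,py,.0155,.064),(x,y,.059,.032),(x,y,.059,.0285),(x-.110*np.cos(a),y-.110*np.sin(a),.012,.006)],(x,y,.03),45)
E
python3 -c "
import cv2,numpy as np
r=[cv2.imread(f'pics/{n}.png') for n in('ob','op','os','ol')]
for a,b,o in((0,1,'oA'),(2,3,'oB')): cv2.imwrite(f'pics/{o}.png',cv2.resize(np.vstack([r[a],r[b]]),(600,600)))"
```

```text
0.11127034188186274 0.4465268435203786 -0.15379085547258342
```

View pics/oA.png

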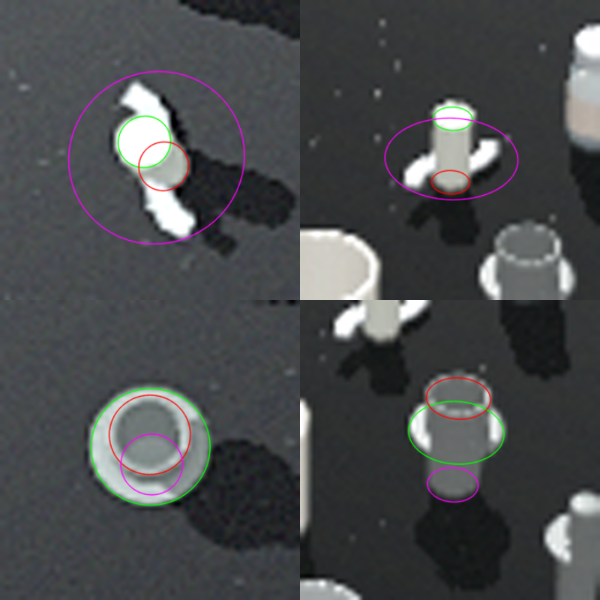

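View pics/oB.png

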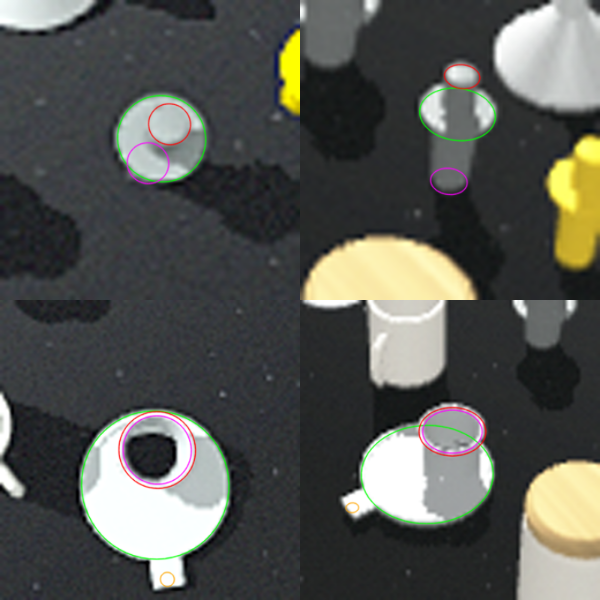

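Emit:
jog_arm([
  [0,0,0,38,-30,0,60],
  [0,0,0,38,-30,0,60],
  [0,0,0,38,-30,0,60],
  [0,0,0,38,-30,0,60],
  [0,0,0,38,-30,0,60],
  [0,0,0,38,-30,0,60],
  [0,0,0,38,-30,0,60],
  [0,0,0,38,-30,0,60],
  [0,0,0,38,-30,0,60],
  [0,0,0,38,-30,0,60],
  [0,0,0,38,-30,-20,60],
  [0,0,0,0,0,0,60],
])

```text
time: 2.15
tool_pos: [0.6461, 0.1682, 0.2789]
ee_rot: [-3.138, 0.004, 1.142]
wrist_force: [0.0, 0.2, -0.2]
width: 0.06
```

```bash
cat > wr.py <<'E'
from ov import *
def shot(tag,circs,pts=()):
    state(); c=get_calibration('wrist'); im=snapshot('wrist'); f=f'pics/{tag}_raw.png'; cv2.imwrite(f,im[:,:,::-1])
    ov(f,'wrist',f'pics/{tag}.png',(0,0,512,384),1.5,circs,pts,c)
    np.save(f'pics/{tag}.npy',c,allow_pickle=True)
E
python3 - <<'E'
from wr import *
x,y=.646,.168
shot('w1',[(x,y,.062,.015),(x,y,0,.015)])
E
```

```text
t 2.15 tcp [646.1 168.2 278.9] rpy [-3.1375  0.0036  1.1416] w 60.0 F [ 0.   0.2 -0.2]
```

View pics/w1.png

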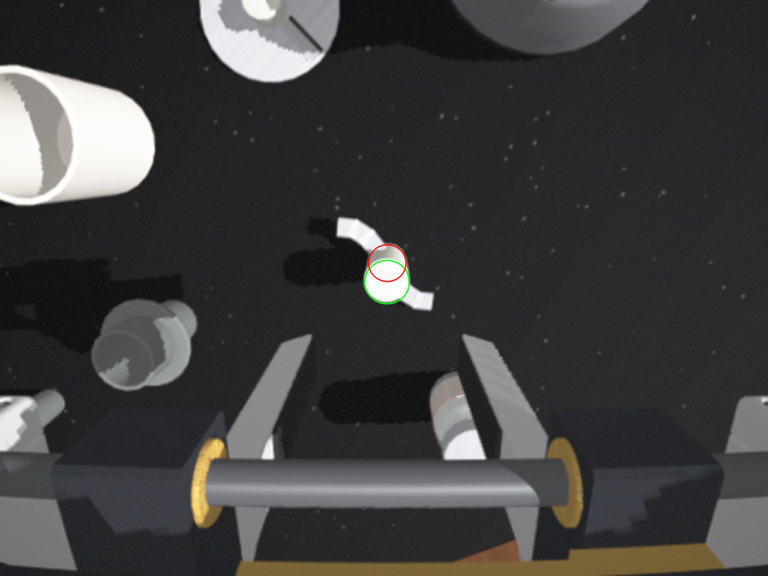

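Emit:
jog_arm([
  [0,0,0,0,0,-40,60],
  [0,0,0,0,0,-40,60],
  [0,0,0,0,0,-40,60],
  [0,0,0,0,0,-31,60],
  [0,0,0,0,0,0,60],
  [0,0,0,0,0,0,20],
  [0,0,0,0,0,0,20],
  [0,0,0,0,0,0,20],
  [0,0,0,0,0,0,20],
])

```text
time: 3.32
tool_pos: [0.6454, 0.1712, 0.1333]
ee_rot: [3.139, -0.002, 1.146]
wrist_force: [-0.7, -0.5, 3.7]
width: 0.0307
```

Emit:
jog_arm([
  [0,0,0,0,0,10,20],
  [0,0,0,0,0,30,20],
  [0,0,0,0,0,40,20],
  [0,0,0,0,0,40,20],
  [0,0,0,0,0,40,20],
  [0,0,0,0,0,0,20],
])

```text
time: 4.08
tool_pos: [0.6458, 0.1714, 0.297]
ee_rot: [3.134, -0.005, 1.146]
wrist_force: [-0.4, 0.1, -0.2]
width: 0.0303
```

Run:
```python
from wr import *
o=get_obs(); R=Rn.from_euler('xyz',o['ee_rot']).as_matrix(); g=o['tool_pos']+R@[0,0,.078]
x,y,z=g; print(g)
shot('w2',[(x,y,z+.012,.015),(x,y,z+.012,.001),(x,y,z-.05,.015)])
```

```text
[0.64651331 0.17149001 0.21896978]
t 4.08 tcp [645.8 171.4 297. ] rpy [ 3.134  -0.0054  1.146 ] w 30.3 F [-0.4  0.1 -0.2]
```

View pics/w2.png

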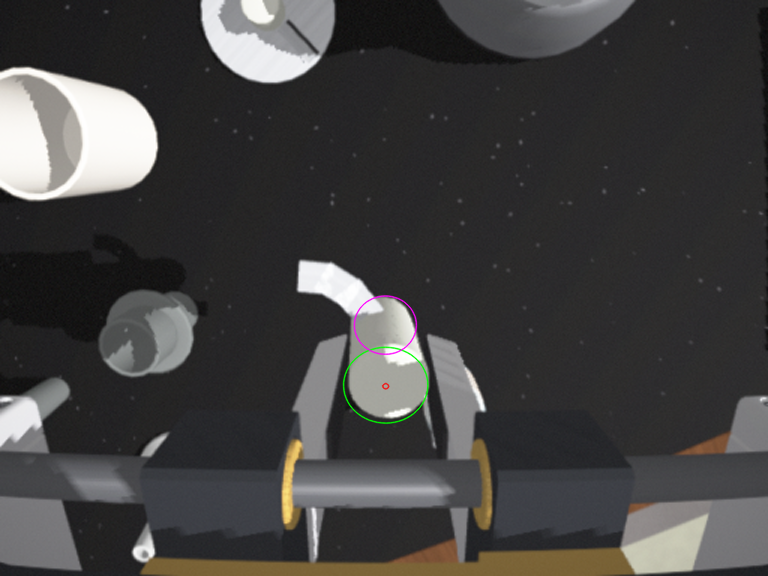

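Emit:
jog_arm([
  [0,0,0,0,0,40,20],
  [0,0,0,-28,31,0,20],
  [0,0,0,-28,31,0,20],
  [0,0,0,-28,31,0,20],
  [0,0,0,-28,31,0,20],
  [0,0,0,-28,32,0,20],
  [0,0,0,-27,33,0,20],
  [0,0,0,0,0,0,20],
  [0,0,0,0,0,0,20],
])

```text
time: 5.25
tool_pos: [0.4775, 0.3597, 0.3295]
ee_rot: [-3.14, 0.003, 1.146]
wrist_force: [0.1, 0.3, -0.8]
width: 0.0304
```

Run:
```python
from wr import *
x,y=.479,.3605
shot('w3',[(x,y,.15,.063),(x,y,.078,.057),(x,y,.124,.0055),(x-.097,y,.147,.012)])
for n in('top','side'): cv2.imwrite(f'pics/{n}3.png',snapshot(n)[:,:,::-1])
state()
P=[(x,y,.15,.063),(x,y,.2+.062,.015),(x,y,.2,.015)]
ov('pics/top3.png','top','pics/a.png',(60,160,160,260),4,P)
ov('pics/side3.png','side','pics/b.png',(160,60,260,160),4,P)
cv2.imwrite('pics/ab3.png',np.hstack([cv2.imread('pics/a.png'),cv2.imread('pics/b.png')]))
```

```text
t 5.25 tcp [477.5 359.7 329.5] rpy [-3.1402  0.0032  1.1461] w 30.4 F [ 0.1  0.3 -0.8]
t 5.4 tcp [478.4 359.2 330.7] rpy [-3.1410e+00  1.4000e-03  1.1443e+00] w 30.5 F [ 0.1 -0.5 -0.4]
```

View pics/w3.png

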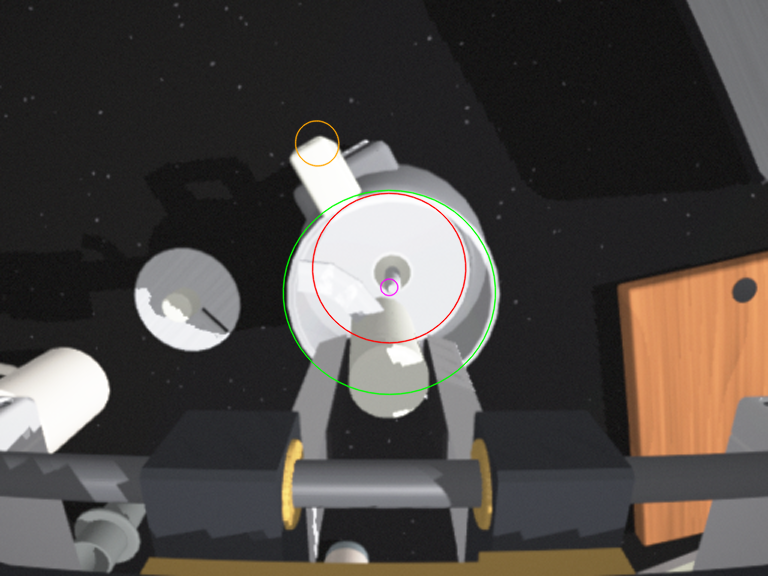

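View pics/ab3.png

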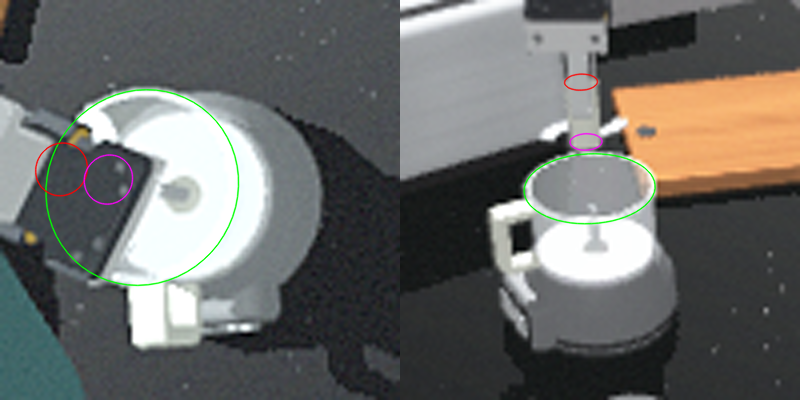

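Run:
```python
from wr import *
c=np.load('pics/w3.npy',allow_pickle=True).item()
im=cv2.imread('pics/w3_raw.png'); cv2.imwrite('pics/w3h.png',crop(im[:,:,::-1],180,80,260,150,8))
```

```text
(no output)
```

View pics/w3h.png

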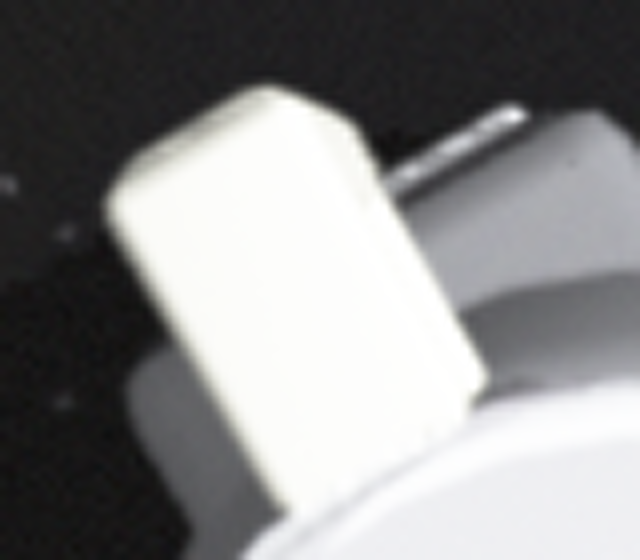

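Emit:
jog_arm([
  [0,0,0,1,1,-20,20],
  [0,0,0,0,0,-20,20],
  [0,0,0,0,0,-20,20],
  [0,0,0,0,0,0,20],
])

```text
time: 5.9
tool_pos: [0.4787, 0.3599, 0.2693]
ee_rot: [-3.139, 0.004, 1.144]
wrist_force: [1.3, 0.2, -1.0]
width: 0.0303
```

Run:
```python
from wr import *
c=np.load('pics/w3.npy',allow_pickle=True).item()
f=lambda a,b:atz(c,[(a+.5)/8-.5+180,(b+.5)/8-.5+80],.147)[:2]
A,B,C,D=f(108,215),f(285,510),f(372,170),f(487,380)
print(A,B,C,D); 
for p,q in((A,B),(C,D)): v=q-p; print(np.arctan2(v[1],v[0]))
print((A+C)/2,np.arctan2(*(np.array([.479,.3605])-(A+C)/2)[::-1]))
```

```text
[0.38379465 0.34286205] [0.41914067 0.34615864] [0.39125209 0.36998735] [0.4156993  0.37174957]
0.0929971825537913
0.07195820412448009
[0.38752337 0.3564247 ] 0.044520763004721804
```

Emit:
jog_arm([
  [0,0,0,0,0,-15,20],
  [0,0,0,0,0,-15,20],
  [0,0,0,0,0,-15,20],
  [0,0,0,0,0,0,20],
])

```text
time: 6.4
tool_pos: [0.4784, 0.3611, 0.2247]
ee_rot: [-3.14, 0.001, 1.146]
wrist_force: [0.7, 1.7, -1.3]
width: 0.0306
```

Emit:
jog_arm([
  [0,0,0,0,0,-7,20],
  [0,0,0,0,0,-5,20],
  [0,0,0,0,0,0,20],
])

```text
time: 6.78
tool_pos: [0.4785, 0.3611, 0.2143]
ee_rot: [-3.141, 0.0, 1.146]
wrist_force: [0.0, 0.4, -0.5]
width: 0.0301
```

Emit:
jog_arm([
  [0,0,0,0,0,-3,20],
  [0,0,0,0,0,-1,20],
  [0,0,0,0,0,0,20],
])

```text
time: 7.15
tool_pos: [0.4788, 0.3611, 0.2115]
ee_rot: [3.141, -0.001, 1.146]
wrist_force: [-0.8, -0.6, 2.1]
width: 0.0302
```

Emit:
jog_arm([
  [0,0,0,0,0,0,46],
  [0,0,0,0,0,0,46],
  [0,0,0,0,0,0,46],
  [0,0,0,0,0,20,46],
  [0,0,0,0,0,30,46],
  [0,0,0,0,0,40,46],
  [0,0,0,0,0,40,46],
  [0,0,0,0,0,0,46],
])

```text
time: 8.15
tool_pos: [0.4795, 0.3617, 0.3453]
ee_rot: [3.137, -0.007, 1.146]
wrist_force: [0.5, -0.3, -0.4]
width: 0.046
```

Run:
```python
from wr import *
x,y=.479,.3605
shot('w4',[(x,y,.15,.063),(x,y,.14,.015)])
cv2.imwrite('pics/side4.png',snapshot('side')[:,:,::-1])
ov('pics/side4.png','side','pics/b4.png',(160,80,240,140),8,[(x,y,.14,.015)])
```

```text
t 8.15 tcp [479.5 361.7 345.3] rpy [ 3.1368 -0.0073  1.1461] w 46.0 F [ 0.5 -0.3 -0.4]
```

View pics/w4.png

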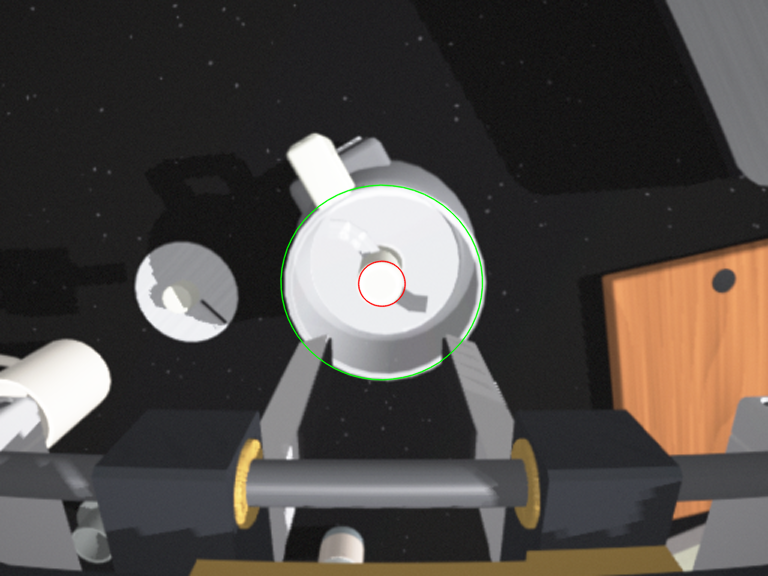

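View pics/b4.png

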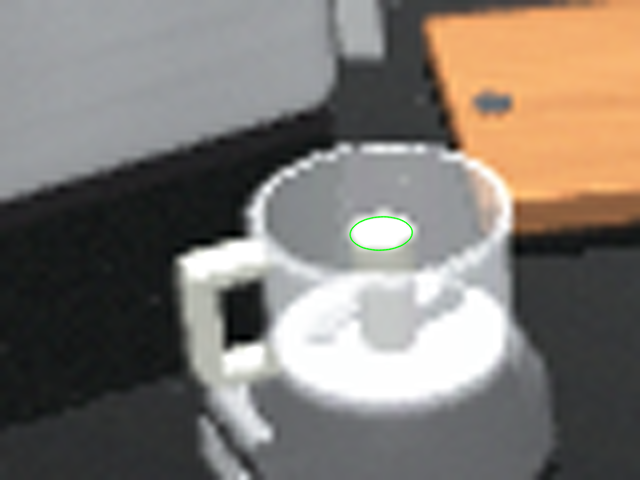

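Emit:
jog_arm([
  [0,0,-0.103,-3,-43,0,94],
  [0,0,-0.103,-3,-43,0,94],
  [0,0,-0.103,-3,-43,0,94],
  [0,0,-0.103,-3,-43,0,94],
  [0,0,-0.103,-3,-43,0,94],
  [0,0,-0.103,-3,-43,0,94],
  [0,0,-0.103,-3,-43,0,94],
  [0,0,-0.103,-3,-43,0,94],
  [0,0,-0.103,-3,-43,-15,94],
  [0,0,-0.108,-3,-43,-15,94],
  [0,0,0,-3,-43,-15,94],
  [0,0,0,0,-42,-20,94],
])

```text
time: 9.75
tool_pos: [0.4447, -0.155, 0.2731]
ee_rot: [-3.14, 0.002, 0.111]
wrist_force: [0.4, -0.4, -0.8]
width: 0.0941
```

Emit:
jog_arm([
  [0,0,0,0,0,0,94],
])

```text
time: 9.88
tool_pos: [0.4439, -0.1554, 0.271]
ee_rot: [-3.137, 0.008, 0.107]
wrist_force: [-0.2, 0.8, -0.1]
width: 0.0941
```

Run:
```python
from wr import *
x,y,a=.4465,-.1538,.111
shot('w5',[(x-.028*np.cos(a),y-.028*np.sin(a),.0155,.064),(x,y,.059,.032),(x,y,.059,.0285),(x-.110*np.cos(a),y-.110*np.sin(a),.012,.006)])
```

```text
t 9.88 tcp [ 443.9 -155.4  271. ] rpy [-3.1373  0.0075  0.1066] w 94.1 F [-0.2  0.8 -0.1]
```

View pics/w5.png

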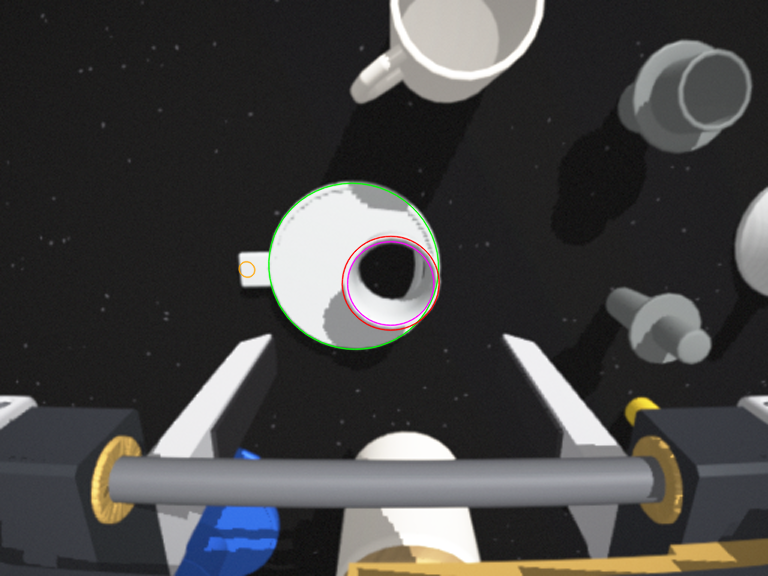

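Emit:
jog_arm([
  [0,0,0,2,1,-40,94],
  [0,0,0,0,0,-40,94],
  [0,0,0,0,0,-40,94],
  [0,0,0,0,0,-24,94],
  [0,0,0,0,0,-7,94],
  [0,0,0,0,0,0,94],
])

```text
time: 10.68
tool_pos: [0.4479, -0.1522, 0.1249]
ee_rot: [-3.141, -0.0, 0.112]
wrist_force: [-0.8, -0.2, 0.2]
width: 0.0941
```

Emit:
jog_arm([
  [0,0,0,0,0,0,94],
])

```text
time: 10.8
tool_pos: [0.4486, -0.1529, 0.1262]
ee_rot: [3.14, -0.003, 0.112]
wrist_force: [0.1, 0.1, -0.1]
width: 0.094
```

Emit:
jog_arm([
  [0,0,0,0,0,0,94],
])

```text
time: 10.92
tool_pos: [0.4484, -0.1531, 0.126]
ee_rot: [3.14, -0.002, 0.111]
wrist_force: [1.6, -0.8, 0.3]
width: 0.0938
```

Emit:
jog_arm([
  [0,0,0,-2,-1,-6,94],
  [0,0,0,0,0,0,94],
  [0,0,0,0,0,0,50],
  [0,0,0,0,0,0,50],
  [0,0,0,0,0,0,50],
  [0,0,0,0,0,0,50],
  [0,0,0,0,0,0,50],
])

```text
time: 11.8
tool_pos: [0.4457, -0.1539, 0.1188]
ee_rot: [3.142, -0.0, 0.111]
wrist_force: [-1.0, 0.1, 0.7]
width: 0.0602
```

Emit:
jog_arm([
  [0,0,0,0,0,10,50],
  [0,0,0,0,0,20,50],
  [0,0,0,0,0,0,50],
])

```text
time: 12.18
tool_pos: [0.4467, -0.1543, 0.1506]
ee_rot: [3.139, -0.004, 0.111]
wrist_force: [0.0, 0.3, -1.3]
width: 0.0602
```

Run:
```python
from wr import *
o=get_obs(); R=Rn.from_euler('xyz',o['ee_rot']).as_matrix(); x,y,z=o['tool_pos']+R@[0,0,.078]; a=.111
z0=z-.041
shot('w6',[(x-.028*np.cos(a),y-.028*np.sin(a),.0155+z0,.064),(x,y,z0+.059,.032),(x,y,z0+.059,.0285),(x-.110*np.cos(a),y-.110*np.sin(a),.012+z0,.006)])
cv2.imwrite('pics/side6.png',snapshot('side')[:,:,::-1])
cv2.imwrite('pics/s6.png',crop(snapshot('side'),200,140,300,260,5))
```

```text
t 12.18 tcp [ 446.7 -154.3  150.6] rpy [ 3.1393 -0.0037  0.111 ] w 60.2 F [ 0.   0.3 -1.3]
```

View pics/w6.png

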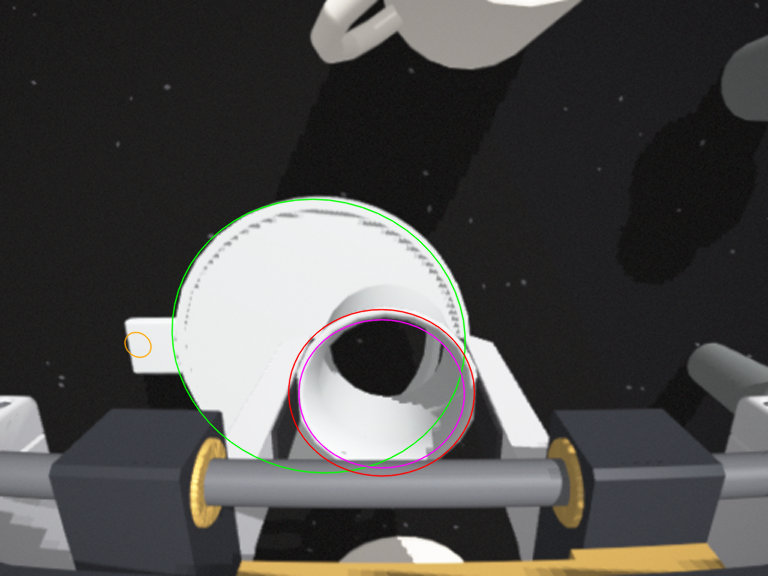

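View pics/s6.png

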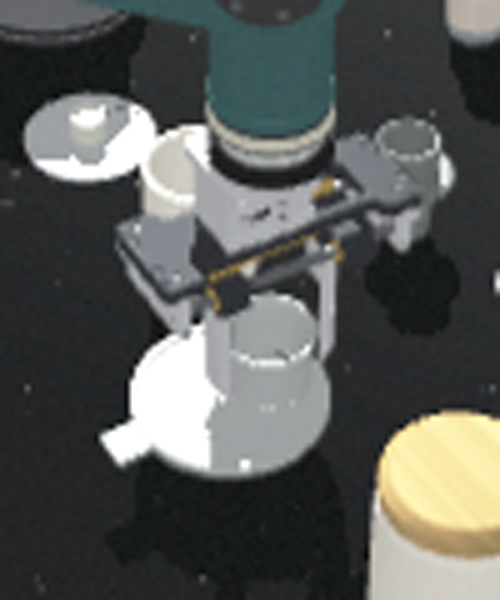

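Emit:
jog_arm([
  [0,0,0,0,0,40,50],
  [0,0,0,0,0,45,50],
  [0,0,0,0,0,45,50],
  [0,0,0,0,20,45,50],
  [0,0,0,6,46,0,50],
  [0,0,0,6,46,0,50],
  [0,0,0,6,46,0,50],
  [0,0,0,6,46,0,50],
  [0,0,0,6,46,0,50],
  [0,0,-0.02,6,46,0,50],
  [0,0,-0.03,6,46,0,50],
  [0,0,0,6,46,0,50],
])

```text
time: 13.82
tool_pos: [0.4935, 0.2356, 0.3223]
ee_rot: [3.141, 0.002, 0.061]
wrist_force: [0.4, -0.3, -2.2]
width: 0.0607
```

Emit:
jog_arm([
  [0,0,0,6,46,0,50],
  [0,0,0,6,46,0,50],
  [0,0,0,0,36,0,50],
  [0,0,0,0,0,0,50],
  [0,0,0,0,0,0,50],
])

```text
time: 14.45
tool_pos: [0.5056, 0.3617, 0.3225]
ee_rot: [3.14, 0.002, 0.061]
wrist_force: [-0.4, 0.0, -2.3]
width: 0.0604
```

Run:
```python
from wr import *
o=get_obs(); R=Rn.from_euler('xyz',o['ee_rot']).as_matrix(); x,y,z=o['tool_pos']+R@[0,0,.078]; a=.06
z0=z-.041; print(x,y,z0)
C=[(x-.028*np.cos(a),y-.028*np.sin(a),.0155+z0,.064),(x,y,z0+.059,.032),(.479,.3605,.15,.063),(x-.110*np.cos(a),y-.110*np.sin(a),.012+z0,.006)]
shot('w7',C)
for n in('top','side'): cv2.imwrite(f'pics/{n}7.png',snapshot(n)[:,:,::-1])
ov('pics/top7.png','top','pics/a.png',(50,160,150,260),4,C)
ov('pics/side7.png','side','pics/b.png',(160,60,260,160),4,C)
cv2.imwrite('pics/ab7.png',np.hstack([cv2.imread('pics/a.png'),cv2.imread('pics/b.png')]))
```

```text
0.5055180377087969 0.361521093588492 0.20352874383032618
t 14.45 tcp [505.6 361.7 322.5] rpy [3.1399e+00 1.6000e-03 6.0900e-02] w 60.4 F [-0.4  0.  -2.3]
```

View pics/w7.png

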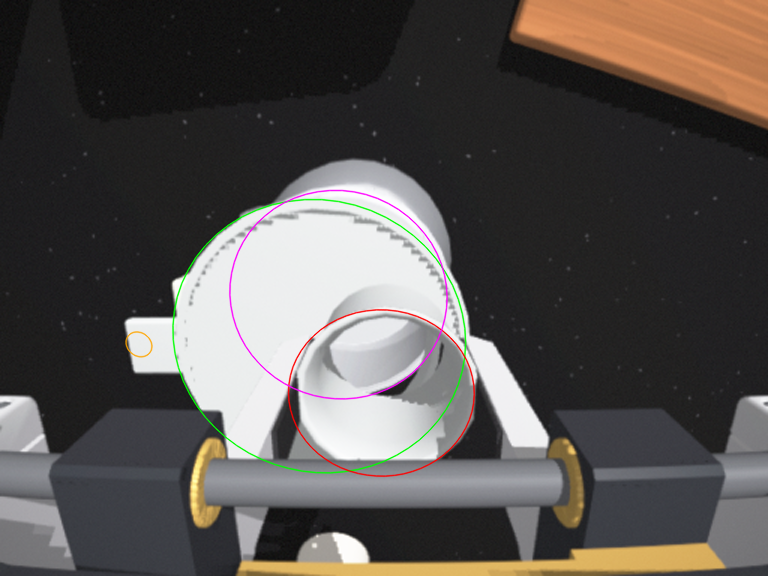

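View pics/ab7.png

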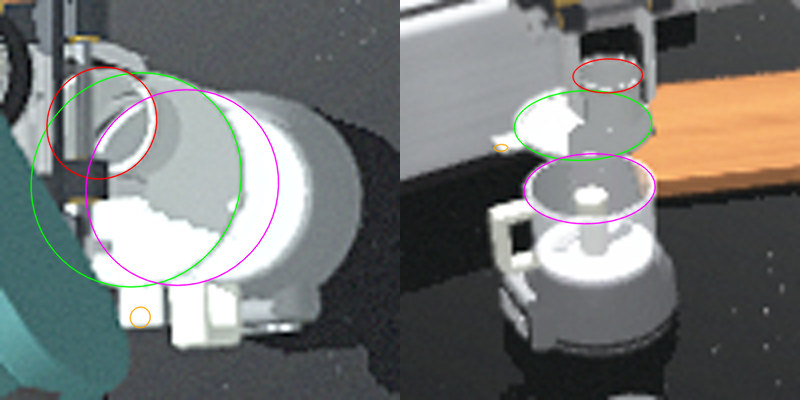

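Emit:
jog_arm([
  [0,0,0,1,0,-20,50],
  [0,0,0,0,0,-15,50],
  [0,0,0,0,0,-10,50],
  [0,0,0,0,0,0,50],
])

```text
time: 15.1
tool_pos: [0.5064, 0.3617, 0.2775]
ee_rot: [3.141, 0.002, 0.061]
wrist_force: [-0.5, -1.0, -2.0]
width: 0.0603
```

Emit:
jog_arm([
  [0,0,0,0,0,-4,50],
  [0,0,0,0,0,-4,50],
  [0,0,0,0,0,0,50],
])

```text
time: 15.48
tool_pos: [0.5066, 0.3621, 0.2705]
ee_rot: [3.141, 0.0, 0.061]
wrist_force: [-0.8, -0.3, -2.0]
width: 0.0606
```

Emit:
jog_arm([
  [0,0,0,0,0,-3,50],
  [0,0,0,0,0,-3,50],
  [0,0,0,0,0,0,50],
])

```text
time: 15.85
tool_pos: [0.5065, 0.3621, 0.2642]
ee_rot: [3.141, 0.001, 0.061]
wrist_force: [-0.1, -0.3, -2.0]
width: 0.0604
```

Emit:
jog_arm([
  [0,0,0,0,0,-2,50],
  [0,0,0,0,0,-1,50],
  [0,0,0,0,0,0,50],
])

```text
time: 16.23
tool_pos: [0.5066, 0.3621, 0.2616]
ee_rot: [3.141, 0.0, 0.061]
wrist_force: [0.4, 0.5, -2.2]
width: 0.0603
```

Inserting freely (no contact yet, below the rim). Two more small steps, then release.

Emit:
jog_arm([
  [0,0,0,0,0,-1,50],
  [0,0,0,0,0,-1,50],
  [0,0,0,0,0,0,50],
])

```text
time: 16.6
tool_pos: [0.5067, 0.3621, 0.2609]
ee_rot: [-3.141, -0.001, 0.061]
wrist_force: [-2.0, -2.0, 2.7]
width: 0.0605
```

Emit:
jog_arm([
  [0,0,0,0,0,0,94],
  [0,0,0,0,0,0,94],
  [0,0,0,0,0,0,94],
  [0,0,0,0,0,0,94],
  [0,0,0,0,0,30,94],
  [0,0,0,0,0,40,94],
  [0,0,0,0,0,40,94],
  [0,0,0,0,0,0,94],
])

```text
time: 17.6
tool_pos: [0.5073, 0.3625, 0.3746]
ee_rot: [-3.138, -0.008, 0.061]
wrist_force: [-0.7, -0.2, -0.8]
width: 0.0943
```

Run:
```python
from wr import *
x,y,a=.507,.3622,.06
z0=.142
C=[(x-.028*np.cos(a),y-.028*np.sin(a),.0165+z0,.064),(x,y,z0+.059,.032),(x,y,z0+.059,.0285),(x-.110*np.cos(a),y-.110*np.sin(a),.012+z0,.006)]
shot('w8',C)
for n in('top','side'): cv2.imwrite(f'pics/{n}8.png',snapshot(n)[:,:,::-1])
ov('pics/top8.png','top','pics/a.png',(50,160,150,260),4,C)
ov('pics/side8.png','side','pics/b.png',(160,60,260,160),4,C)
cv2.imwrite('pics/ab8.png',np.hstack([cv2.imread('pics/a.png'),cv2.imread('pics/b.png')]))
```

```text
t 17.6 tcp [507.3 362.5 374.6] rpy [-3.1375 -0.0081  0.061 ] w 94.3 F [-0.7 -0.2 -0.8]
```

View pics/w8.png

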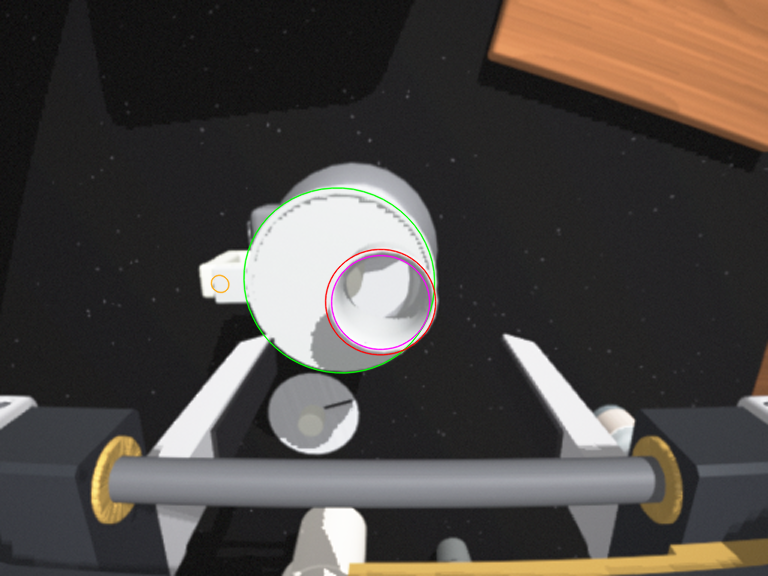

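View pics/ab8.png

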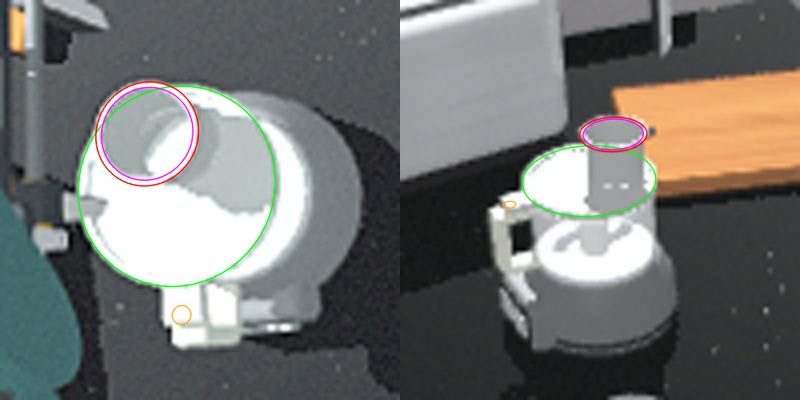

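Emit:
jog_arm([
  [0,0,0,11,-38,0,70],
  [0,0,0,11,-38,0,70],
  [0,0,0,11,-38,0,70],
  [0,0,0,11,-38,0,70],
  [0,0,0,11,-38,0,70],
  [0,0,0,11,-38,0,70],
  [0,0,0,11,-38,-20,70],
  [0,0,0,11,-38,-20,70],
  [0,0,0,11,-38,-20,70],
  [0,0,0,9,-36,-20,70],
  [0,0,0,0,0,0,70],
  [0,0,0,0,0,0,70],
])

```text
time: 19.25
tool_pos: [0.6143, -0.0154, 0.2885]
ee_rot: [-3.14, 0.002, 0.061]
wrist_force: [0.3, 0.1, 0.0]
width: 0.0702
```

Run:
```python
from wr import *
x,y=.6154,-.0155
shot('w9',[(x,y,.053,.034),(x,y,.082,.0225),(x,y,.082,.019)])
```

```text
t 19.25 tcp [614.3 -15.4 288.5] rpy [-3.1404e+00  2.1000e-03  6.1100e-02] w 70.2 F [0.3 0.1 0. ]
```

View pics/w9.png

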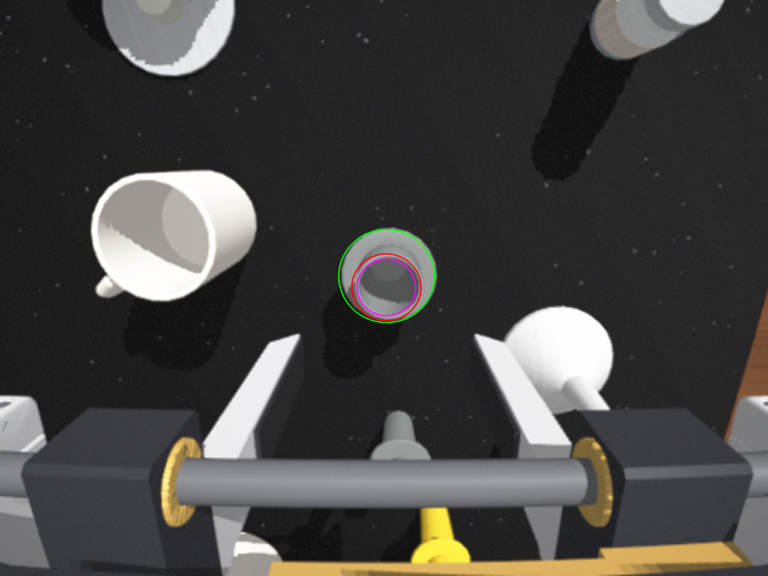

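Emit:
jog_arm([
  [0,0,0,1,0,-40,70],
  [0,0,0,0,0,-40,70],
  [0,0,0,0,0,-35,70],
  [0,0,0,0,0,-18,70],
  [0,0,0,0,0,0,70],
  [0,0,0,0,0,0,70],
])

```text
time: 20.05
tool_pos: [0.6167, -0.0156, 0.1589]
ee_rot: [3.141, -0.004, 0.061]
wrist_force: [0.4, -0.5, -0.0]
width: 0.0699
```

Emit:
jog_arm([
  [0,0,0,-1,0,-5,70],
  [0,0,0,0,0,0,70],
  [0,0,0,0,0,0,35],
  [0,0,0,0,0,0,35],
  [0,0,0,0,0,0,35],
  [0,0,0,0,0,0,35],
  [0,0,0,0,0,0,35],
])

```text
time: 20.92
tool_pos: [0.6148, -0.0159, 0.1518]
ee_rot: [3.141, -0.0, 0.061]
wrist_force: [-0.0, -1.1, 0.3]
width: 0.0448
```

Emit:
jog_arm([
  [0,0,0,0,0,20,35],
  [0,0,0,0,0,45,35],
  [0,0,0,0,0,45,35],
  [0,0,0,0,0,45,35],
  [0,0,0,-9,20,45,35],
  [0,0,0,-11,40,45,35],
  [0,0,0,-11,40,0,35],
  [0,0,0,-11,40,0,35],
  [0,0,0,-11,40,0,35],
  [0,0,0,-11,40,0,35],
  [0,0,0,-11,40,0,35],
  [0,0,0,-11,40,0,35],
])

```text
time: 22.42
tool_pos: [0.5281, 0.2854, 0.3961]
ee_rot: [3.141, 0.001, 0.061]
wrist_force: [-0.1, -0.4, -1.3]
width: 0.0454
```

Emit:
jog_arm([
  [0,0,0,-11,40,0,35],
  [0,0,0,-11,38,0,35],
  [0,0,0,0,0,0,35],
  [0,0,0,0,0,0,35],
  [0,0,0,0,0,0,35],
])

```text
time: 23.05
tool_pos: [0.5072, 0.361, 0.3967]
ee_rot: [3.141, -0.0, 0.059]
wrist_force: [-0.3, -0.4, -1.0]
width: 0.0451
```

Run:
```python
from wr import *
x,y=.507,.3622
o=get_obs(); R=Rn.from_euler('xyz',o['ee_rot']).as_matrix(); X,Y,Z=o['tool_pos']+R@[0,0,.078]; Z-=.074; print(X,Y,Z)
C=[(X,Y,Z+.053,.034),(X,Y,Z,.0185),(x,y,.201,.032),(X,Y,Z+.082,.0225)]
shot('w10',C)
for n in('top','side'): cv2.imwrite(f'pics/{n}10.png',snapshot(n)[:,:,::-1])
ov('pics/side10.png','side','pics/b10.png',(160,40,260,140),5,C)
```

```text
0.5071760545347541 0.3609778846042862 0.24469896393493928
t 23.05 tcp [507.2 361.  396.7] rpy [ 3.1411e+00 -1.0000e-04  5.9300e-02] w 45.1 F [-0.3 -0.4 -1. ]
```

View pics/w10.png

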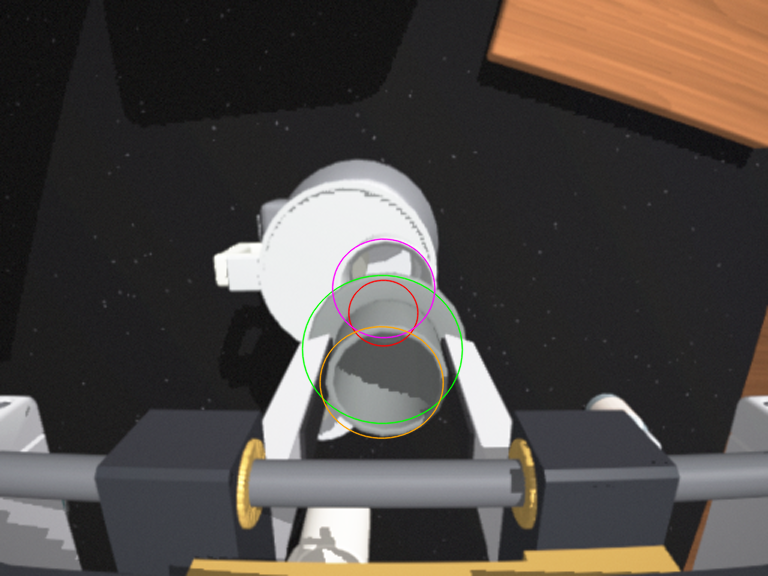

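View pics/b10.png

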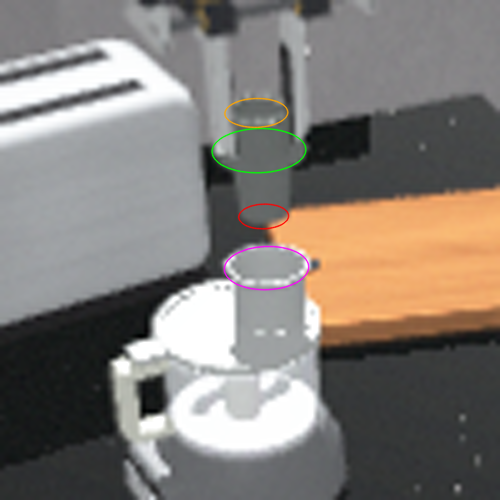

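Emit:
jog_arm([
  [0,0,0,0,1,-25,35],
  [0,0,0,0,0,-20,35],
  [0,0,0,0,0,-15,35],
  [0,0,0,0,0,-12,35],
  [0,0,0,0,0,-10,35],
  [0,0,0,0,0,0,35],
])

```text
time: 23.95
tool_pos: [0.5065, 0.363, 0.3138]
ee_rot: [3.141, 0.001, 0.061]
wrist_force: [-0.5, 0.5, -1.0]
width: 0.0449
```

Emit:
jog_arm([
  [0,0,0,0,0,-4,35],
  [0,0,0,0,0,-2,35],
  [0,0,0,0,0,0,35],
])

```text
time: 24.32
tool_pos: [0.5067, 0.3632, 0.3088]
ee_rot: [-3.142, -0.0, 0.061]
wrist_force: [0.3, -0.3, -1.2]
width: 0.045
```

Emit:
jog_arm([
  [0,0,0,0,0,-2,35],
  [0,0,0,0,0,-1,35],
  [0,0,0,0,0,0,35],
])

```text
time: 24.7
tool_pos: [0.5067, 0.3631, 0.3056]
ee_rot: [3.141, 0.0, 0.061]
wrist_force: [0.9, 1.2, -1.4]
width: 0.0453
```

Emit:
jog_arm([
  [0,0,0,0,0,-1,35],
  [0,0,0,0,0,0,35],
])

```text
time: 24.95
tool_pos: [0.5067, 0.3631, 0.3049]
ee_rot: [-3.141, -0.0, 0.061]
wrist_force: [-0.5, -0.9, -0.6]
width: 0.045
```

Emit:
jog_arm([
  [0,0,0,0,0,-1,35],
  [0,0,0,0,0,0,35],
])

```text
time: 25.2
tool_pos: [0.5066, 0.3631, 0.3048]
ee_rot: [-3.141, -0.001, 0.061]
wrist_force: [-1.2, -0.9, 4.0]
width: 0.0447
```

Contact on the flange. Release and retreat, then look.

Emit:
jog_arm([
  [0,0,0,0,0,0,75],
  [0,0,0,0,0,0,75],
  [0,0,0,0,0,0,75],
  [0,0,0,0,0,0,75],
  [0,0,0,0,0,30,75],
  [0,0,0,0,0,40,75],
  [0,0,0,0,0,30,75],
  [0,0,0,0,0,0,75],
])

```text
time: 26.2
tool_pos: [0.507, 0.3634, 0.4068]
ee_rot: [-3.139, -0.006, 0.061]
wrist_force: [0.1, 0.1, 0.1]
width: 0.0751
```

Run:
```python
from wr import *
x,y=.507,.3622
C=[(x,y,.153+.053,.034),(x,y,.153+.082,.0225),(x,y,.153+.082,.019),(x-.028,y-.0017,.1585,.064)]
shot('w11',C)
cv2.imwrite(f'pics/side11.png',snapshot('side')[:,:,::-1])
ov('pics/side11.png','side','pics/b11.png',(160,60,260,160),5,C)
```

```text
t 26.2 tcp [507.  363.4 406.8] rpy [-3.1387 -0.0055  0.0611] w 75.1 F [0.1 0.1 0.1]
```

View pics/w11.png

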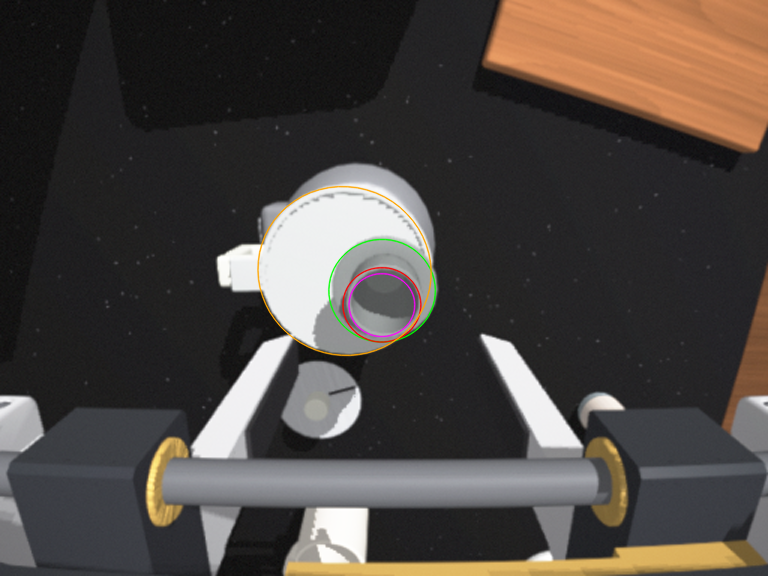

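View pics/b11.png

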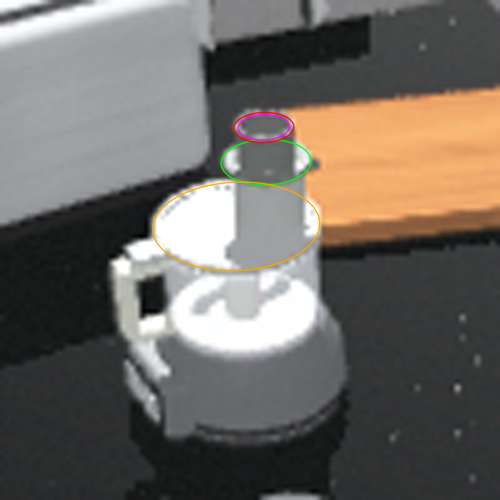

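Emit:
jog_arm([
  [0,0,0,10,-44,0,60],
  [0,0,0,11,-44,0,60],
  [0,0,0,10,-44,0,60],
  [0,0,0,11,-44,0,60],
  [0,0,0,10,-44,0,60],
  [0,0,0,11,-44,0,60],
  [0,0,0,10,-44,0,60],
  [0,0,0,11,-44,-20,60],
  [0,0,0,10,-44,-20,60],
  [0,0,0,11,-44,-20,60],
  [0,0,0,10,-44,-20,60],
  [0,0,0,11,-43,-20,60],
])

```text
time: 27.8
tool_pos: [0.6321, -0.1651, 0.2999]
ee_rot: [-3.14, 0.004, 0.061]
wrist_force: [0.9, 0.4, -0.4]
width: 0.0597
```

Emit:
jog_arm([
  [0,0,0,0,0,0,60],
  [0,0,0,0,0,0,60],
])

```text
time: 28.05
tool_pos: [0.6322, -0.1633, 0.302]
ee_rot: [-3.14, 0.003, 0.061]
wrist_force: [0.2, -0.2, -0.3]
width: 0.0598
```

Run:
```python
from wr import *
x,y=.6335,-.1636
shot('w12',[(x,y,.066,.025),(x,y,.098,.0115),(x,y,0,.0125)])
```

```text
t 28.05 tcp [ 632.2 -163.3  302. ] rpy [-3.1397e+00  2.6000e-03  6.1100e-02] w 59.8 F [ 0.2 -0.2 -0.3]
```

View pics/w12.png

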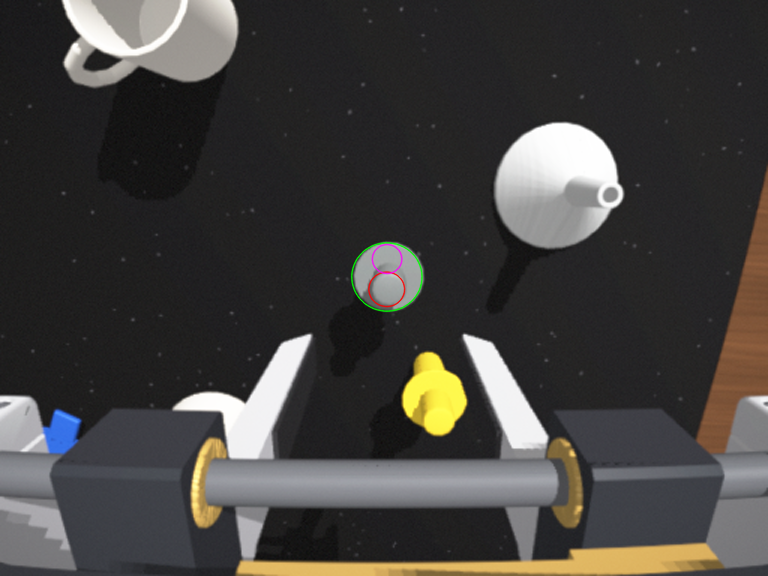

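Emit:
jog_arm([
  [0,0,0,1,0,-40,60],
  [0,0,0,0,0,-40,60],
  [0,0,0,0,0,-35,60],
  [0,0,0,0,0,-18,60],
  [0,0,0,0,0,0,60],
  [0,0,0,0,0,0,60],
])

```text
time: 28.85
tool_pos: [0.6346, -0.1638, 0.1731]
ee_rot: [3.14, -0.004, 0.062]
wrist_force: [-0.4, 0.1, 0.1]
width: 0.0601
```

Emit:
jog_arm([
  [0,0,0,-1,0,-6,60],
  [0,0,0,0,0,0,60],
  [0,0,0,0,0,0,15],
  [0,0,0,0,0,0,15],
  [0,0,0,0,0,0,15],
  [0,0,0,0,0,0,15],
  [0,0,0,0,0,0,15],
])

```text
time: 29.72
tool_pos: [0.6327, -0.1639, 0.1647]
ee_rot: [-3.142, -0.0, 0.061]
wrist_force: [-0.5, 0.1, 0.1]
width: 0.0224
```

Emit:
jog_arm([
  [0,0,0,0,0,20,15],
  [0,0,0,0,0,50,15],
  [0,0,0,0,0,50,15],
  [0,0,0,-10,40,50,15],
  [0,0,0,-10,42,50,15],
  [0,0,0,-10,42,35,15],
  [0,0,0,-10,42,5,15],
  [0,0,0,-10,42,0,15],
  [0,0,0,-10,42,0,15],
  [0,0,0,-10,42,0,15],
  [0,0,0,-10,42,0,15],
  [0,0,0,-10,42,0,15],
])

```text
time: 31.22
tool_pos: [0.5427, 0.2097, 0.4221]
ee_rot: [-3.141, -0.002, 0.061]
wrist_force: [0.1, 0.4, -0.0]
width: 0.0224
```

Emit:
jog_arm([
  [0,0,0,-10,42,0,15],
  [0,0,0,-10,42,0,15],
  [0,0,0,-10,42,0,15],
  [0,0,0,-6,24,0,15],
  [0,0,0,0,0,0,15],
  [0,0,0,0,0,0,15],
])

```text
time: 31.98
tool_pos: [0.5077, 0.3576, 0.4212]
ee_rot: [3.141, -0.001, 0.06]
wrist_force: [-0.3, 0.6, -0.0]
width: 0.0223
```

Run:
```python
from wr import *
x,y=.5075,.3625
o=get_obs(); R=Rn.from_euler('xyz',o['ee_rot']).as_matrix(); X,Y,Z=o['tool_pos']+R@[0,0,.078]; Z-=.0867; print(X,Y,Z)
C=[(X,Y,Z+.066,.025),(X,Y,Z,.0125),(x,y,.235,.0225),(x,y,.206,.034)]
shot('w13',C)
cv2.imwrite(f'pics/side13.png',snapshot('side')[:,:,::-1])
ov('pics/side13.png','side','pics/b13.png',(160,20,260,120),5,C)
```

```text
0.5078432209265896 0.3575873579347777 0.25645538043894045
t 31.98 tcp [507.7 357.6 421.2] rpy [ 3.1414e+00 -1.3000e-03  6.0300e-02] w 22.3 F [-0.3  0.6 -0. ]
```

View pics/w13.png

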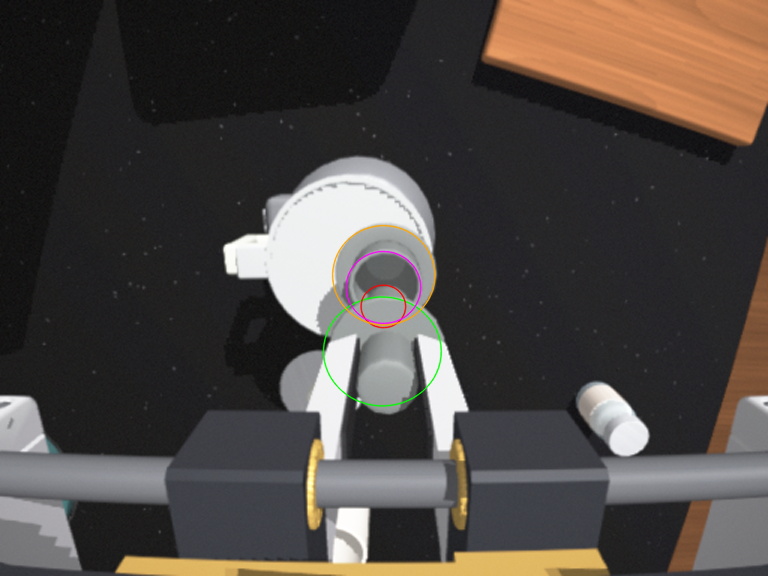

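View pics/b13.png

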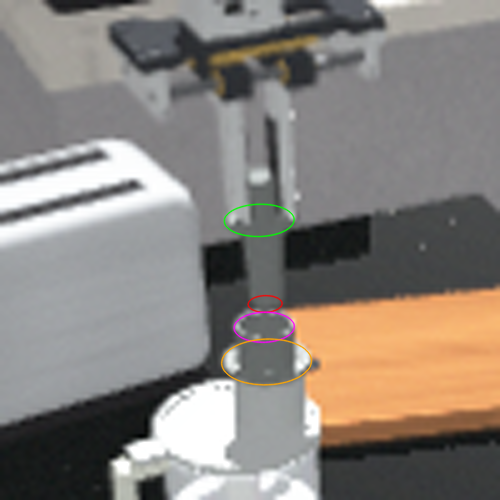

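Emit:
jog_arm([
  [0,0,0,0,5,0,15],
  [0,0,0,0,0,-20,15],
  [0,0,0,0,0,-20,15],
  [0,0,0,0,0,-15,15],
  [0,0,0,0,0,-12,15],
  [0,0,0,0,0,-6,15],
  [0,0,0,0,0,0,15],
])

```text
time: 32.95
tool_pos: [0.5076, 0.3634, 0.347]
ee_rot: [3.141, 0.0, 0.061]
wrist_force: [1.4, -1.7, -0.4]
width: 0.0226
```

Emit:
jog_arm([
  [0,0,0,0,0,-4,15],
  [0,0,0,0,0,-2,15],
  [0,0,0,0,0,0,15],
])

```text
time: 33.33
tool_pos: [0.5076, 0.3635, 0.3412]
ee_rot: [3.142, -0.0, 0.061]
wrist_force: [0.9, 0.0, -1.6]
width: 0.0226
```

Emit:
jog_arm([
  [0,0,0,0,0,-2,15],
  [0,0,0,0,0,0,15],
])

```text
time: 33.58
tool_pos: [0.5075, 0.3634, 0.339]
ee_rot: [3.141, 0.0, 0.061]
wrist_force: [0.2, 0.9, -0.6]
width: 0.0223
```

Emit:
jog_arm([
  [0,0,0,0,0,-1,15],
  [0,0,0,0,0,0,15],
])

```text
time: 33.83
tool_pos: [0.5076, 0.3634, 0.3382]
ee_rot: [3.142, 0.0, 0.061]
wrist_force: [0.7, 0.4, -1.7]
width: 0.0225
```

Emit:
jog_arm([
  [0,0,0,0,0,-1,15],
  [0,0,0,0,0,0,15],
])

```text
time: 34.08
tool_pos: [0.5076, 0.3634, 0.3377]
ee_rot: [-3.141, -0.001, 0.061]
wrist_force: [-1.5, -0.4, 0.9]
width: 0.0226
```

Contact at the expected height; release.

Emit:
jog_arm([
  [0,0,0,0,0,0,60],
  [0,0,0,0,0,0,60],
  [0,0,0,0,0,0,60],
  [0,0,0,0,0,0,60],
  [0,0,0,0,0,25,60],
  [0,0,0,0,0,35,60],
  [0,0,0,0,0,30,60],
  [0,0,0,0,0,0,60],
])

```text
time: 35.08
tool_pos: [0.5078, 0.3636, 0.4305]
ee_rot: [-3.139, -0.006, 0.061]
wrist_force: [-0.7, 0.5, 0.7]
width: 0.0602
```

Run:
```python
from wr import *
x,y=.5075,.3625
C=[(x,y,.173+.066,.025),(x,y,.173+.098,.0115),(x,y,.206,.034),(x-.028,y-.0017,.1585,.064)]
shot('w14',C)
cv2.imwrite(f'pics/side14.png',snapshot('side')[:,:,::-1])
ov('pics/side14.png','side','pics/b14.png',(160,50,260,150),6,C)
cv2.imwrite(f'pics/top14.png',snapshot('top')[:,:,::-1])
```

```text
t 35.08 tcp [507.8 363.6 430.5] rpy [-3.1386 -0.0059  0.061 ] w 60.2 F [-0.7  0.5  0.7]
```

View pics/w14.png

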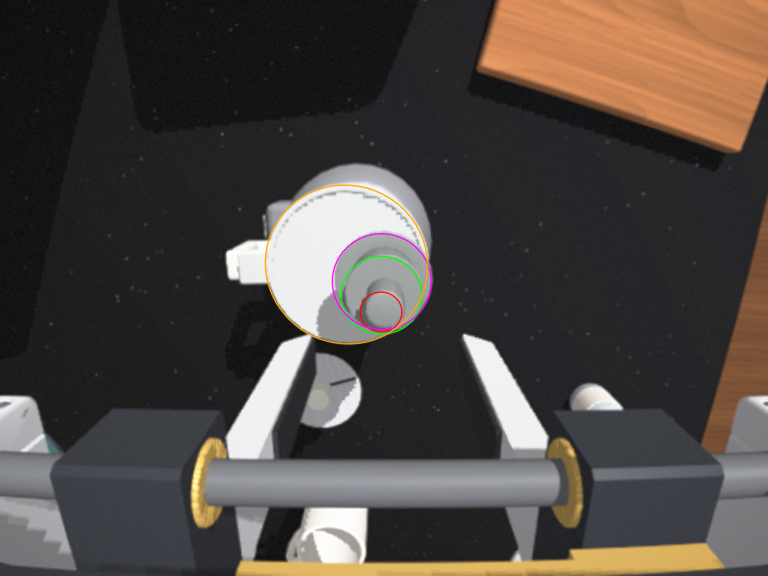

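View pics/b14.png

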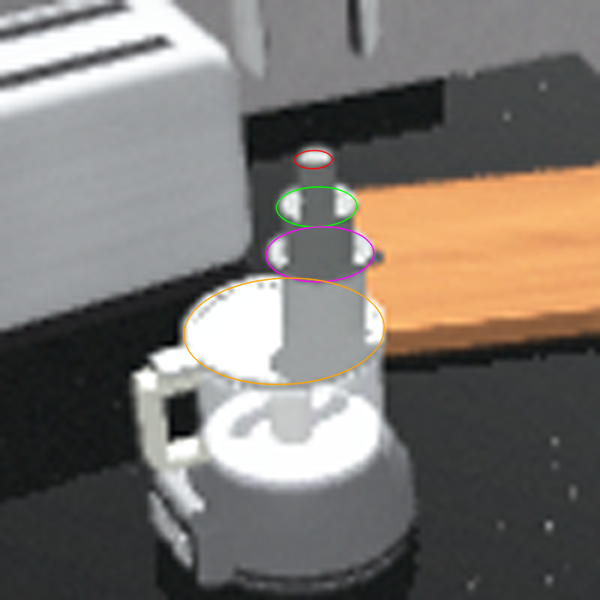

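View pics/top14.png

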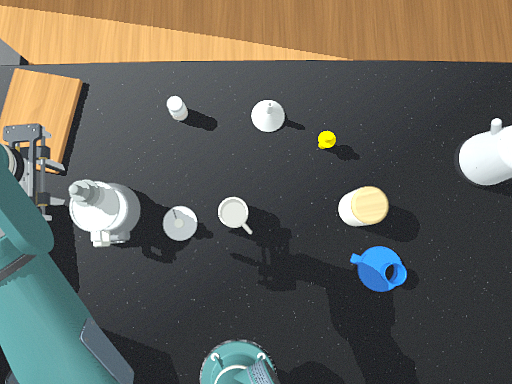

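```bash
python3 -c "
from bench import *
print(close_job())"
```

```text
the job is handed in; nothing more can be done
None
```

The food processor is assembled in the order you gave, and I handed the job in at about 35 s on the robot's clock. I placed the blade on the spindle, then the lid with its tab over the handle, then the large pusher in the feed tube, then the small pusher in the large one.

- **Seating:** in the last side and wrist pictures, the lid and both pushers lined up with their home positions to about 1–2 mm and looked upright. The blade was checked the same way before the lid went on, and it is still visible standing on the spindle through the clear bowl.
- **Turn of the lid:** I measured the processor at about 0.06 rad from the robot's x axis and set the lid to match.
- **Contact on placing:** each part met resistance at its expected height before I let go.
- **Clearance:** the gripper is open, with its fingertips about 60 mm above the knob of the small pusher.
- **Bystanders:** the final top picture shows the slicing disc, mug, funnel, canister and spice jar unmoved. I also left the yellow pusher and the blue lid alone.

No check failed. Two things were slightly off along the way:
- The measured height sometimes read 3–6 mm above the commanded height after a descent. I corrected this before each grasp, except that the blade was gripped about 5 mm higher than planned.
- The lid's tube was held at a 60 mm opening, on its flare, rather than on its 56 mm straight part. It stayed level all the way.

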